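# Pack out and wedge a gluing jig, and hold it while the glue grabs

## Task

The two glued halves of a pen block are waiting in the gluing jig with their joint slightly open: take the offcut out of the gap between the stop and the sloped pressing block and drop it in the scrap tub. Then stand as many packers from the rack upright and central against the stop as it takes for the wedge, let down into what is left of the gap with its straight face to the packers, to bind firmly part-way down and press the joint shut; if it goes to the bottom slack, add a packer, and if it will not go well in, take one out. Finish while still holding the wedge upright and pressed down, and leave the other things on the table alone.

Things in the scene. Friction and masses are not known exactly. Their poses are not given: they have to be found in the camera images.
- jig: gluing jig: fixed plywood board 300 x 160 x 18 mm; origin at the centre of its underside, z up, bed at z = 18 mm. +x runs from the stop to the end fence (100 wide, 84 high, its face at x = +115 mm). From fence to stop, centred on y = 0: half_a, half_b, caul, gap, stop. With the joint shut tight the foot of the caul's sloped face lies at x = -5 mm
- stop: adjustable wooden stop locked to the jig, at a different place along x each time; axes as the jig's. Origin on the bed (18 mm above the table) at the foot of its upright pressing face, mid-width: the face is the plane x = 0, 40 mm wide (y), 72 high, looking to +x at the caul. Its body lies behind, x = -92 to 0
- half_a: pine half of the pen block, 40 (x) x 90 (y) x 80 mm high, loose, next to the fence; origin at the centre of its underside, axes as the jig's
- half_b: the other half, same size, loose; stands about 3 mm from half_a (the open joint). Shut, the two origins are 40 mm apart
- caul: loose wooden pressing block between half_b and the gap, 40 mm wide (y), 72 high. Origin at the centre of its underside; upright face at x = +20 mm against half_b; the face towards the gap slopes 1 in 4: at x = -20 mm at the foot and -2 mm at the top, so the gap widens upwards
- wedge: loose wooden wedge 54 wide (y), 90 high, thin end down, in the rack's wide slot. Origin at the foot, mid-width. Straight face at x = -10, its bottom 12 mm bevelled back to x = -6 at the foot; sloped face from x = 10 at the foot to 32.5 at the top (1 in 4, like the caul's). Grip it across its width near the top. Friction about 0.6: 15 to 25 N of push, once it binds, shut the joint
- packer_1: loose plywood packer 10 mm thick (x), 54 wide (y), 62 high, top corners bevelled 5 x 10 mm, on edge in the rack; origin at the centre of its underside; all packers alike, thickness along the rack's x. Grip it across its 54 mm width, below the bevels. In the gap it stands on the bed with its width along the jig's y: wider than stop and caul, so fingers pass beside them
- packer_2: as packer_1
- packer_3: as packer_1
- rack: slotted wooden rack 130 (x) x 64 (y) mm, fixed; origin at the centre of its underside. The slots' floor is at z = 10 mm, the ribs between them end at z = 30 mm and are 44 mm long in y. Slots at x = -50, -24 and +2 mm (packers) and +42 mm (wedge)
- offcut: loose pine offcut 12 (x) x 58 (y) x 26 mm high, lying on the bed in the gap beside the stop; origin at the centre of its underside. Grip it across its 58 mm length
- tub: fixed open scrap tub 150 (x) x 170 (y) x 110 mm high, walls 4 mm; origin at the centre of its underside
- water: water bottle, 66 mm across, 205 mm high, loose; origin at the centre of its underside; leave alone
- phone: phone in a case, 142 x 72 x 9 mm, lying flat, loose; leave alone
- marker: marker pen 140 mm long, 13 mm thick, lying, loose; leave alone
- tape: roll of masking tape, 96 mm across, 24 mm high, lying flat, loose; leave alone
- jar: small white jar, 58 mm across, 75 mm high, loose; leave alone
Not all that is in view belongs to the job. What is shaped like the packer_3 but blue or turquoise is not meant.

How it is judged:
By the outcome, as a careful person would: the job done as asked, in the order asked, and still so for the second after the job is handed in, while the arm keeps its last pose, push and grip.
It also fails if it takes over 72 s, if anything falls off the work surface, if the arm or the gripper's body presses on something with over 40 N, if the wrist force passes 120 N, or if a joint passes its speed limit or range.

## Robot

A 6-joint arm with a two-finger parallel gripper is mounted at the origin on the work surface. World frame = base frame: x ahead of the robot, y to its left, z up, the work surface at z = 0. Lengths are in m, angles in rad, forces in N, time in s.
With the tool pointing down it reaches from about 0.25 to 0.725 m from the base axis. Payload 4 kg.
Tool frame: the origin (TCP) lies midway between the tips of the shut fingers; the grasp point (between the pads) lies 19 mm behind it (bot.grip_point_offset is the distance from the TCP to the grasp point, in m); z points along the fingers, y is the line along which they close (so a half turn about z gives the same grasp; the last joint's range is limited). The gripper opens to 85 mm and grips with 20 to 120 N. Pads are 22 mm wide; open, the fingers measure 114 mm over their backs; the gripper's body (76 mm by 85 mm) begins 54 mm behind the grasp point. The pads swing forward as they close: fully open they stand 13 mm farther back than shut.
Start: joints at [-1.251, 0.241, 0.005, 1.335, 0, 1.571], TCP at [0.157, -0.475, 0.231] pointing down, gripper open.
Joint ranges: [-2.72, 2.72], [-1.05, 1.87], [-1.09, 1.28], [-1.99, 2.15], [-1.42, 1.44], [-3.14, 3.14]. Speed limits (rad/s): [2.79, 2.79, 3.14, 3.14, 3.14, 3.14].

## Interface

Orientations are given as a unit quaternion [x, y, z, w].
In Python, from workcell import bot gives the robot as it stands.
- The arm moves only by the tool step_arm, never from a script. Its argument "targets" is text: rows parted by semicolons, each of 7 numbers parted by spaces: the opening, from -1 (shut) to 1 (fully open), so that 0 is half open, then the shift along the world's x, y, z normalised to -1 to 1, where 1 is 0.5 m, then the turn, a rotation vector about the world's x, y, z normalised to -1 to 1, where 1 is pi/4 rad. In form: gripper x y z wx wy wz; .... A call has 1 to 10 rows; each row is the pose to reach, as a shift and turn from the pose commanded when the call began; what a row does not reach only later rows make up. A row lasts 1/12 s, in which the tool goes at most 41.7 mm and 7.16 degrees, less where a joint would pass 70% of its speed; a pose out of reach is approached as far as the arm can. A call with a number of a shift or a turn outside -1 to 1 is refused whole. A call with a gripper value outside its range is refused whole. The fingers move at their own pace and stop on an object; the grip force is fixed at half the most. Time passes only in rows, so rows that repeat a pose let the fingers close. It gives the time, the measured TCP pose, the force, the opening and the grip force at its end, in the units of the state.
- bot.get_obs(): the state, without advancing time (a new reading comes with each control period).
- bot.camera(name): name is "scene" or "top"; returns the picture (420x560x3 uint8, red, green, blue); there is no depth.
- bot.camera_info(name): a dict with "vertical_fov" (degrees; the focal length in pixels is half the picture's height over the tangent of half this angle, whatever the lens; pixels are square), "cx", "cy" (the principal point, pixels), "D" ([k1, k2, p1, p2, k3] as OpenCV has them; the pictures are not rectified), "pose" (4x4, takes a point from camera to world coordinates). Camera axes: x right, y up, looking along -z (the intrinsics and any distortion apply to the point x, -y, -z); pixel columns grow to the right and rows downward; lengths in m; the calibration is good to about 2 mm. A picture is of the moment at which its call begins. camera_info takes no time and is no camera call.
- bot.job_done(): hands the job in; it is judged then, once.
The state is a dict: "clock": time; "joint_pos": joint angles; "joint_vel": joint speeds; "tau": joint torques, N m; "eef_pos": TCP position; "tool_rot": TCP orientation; "ft_force": force on the tool from outside, world axes, zero at the start; "ft_torque": the same for the moment, N m; "grip_width": finger opening in m; "grasp_force": force on a finger pad.
Only numpy, scipy, OpenCV 4.12 (cv2) and the standard library are available. Lean on these libraries where they do the work, as an engineer would, in place of code of your own. Each camera call takes 0.05 s, during which the arm holds its last target. There are 200 camera calls.

## Working session

There is one attempt and no reset: what is moved stays moved. The work goes in short steps, Python scripts to look and compute and a tool call to move; the robot and the scene stay as the last step left them, time stands still between calls to the robot, and variables do not carry over. Pictures are saved under pics/ and viewed, at most 10 in all, crops included, and the job is handed in when it is done.

Besides the shell and the picture viewer there is one more tool, called after ">>>" by a JSON object that holds its "method" and its "body", one argument or row to a line. step_arm: Moves the arm, as the interface text tells. Scaled input: -1 to 1 covers 0.5 m each way for a shift and pi/4 rad each way for a turn. Its arguments: {"type":"object","properties":{"targets":{"type":"string"}},"required":["targets"]}

```bash
mkdir -p pics; cat > h.py <<'E'
import numpy as np, cv2
from workcell import bot
def K(n):
    i=bot.camera_info(n); f=210/np.tan(np.radians(i["vertical_fov"])/2)
    return np.array([[f,0,i["cx"]],[0,f,i["cy"]],[0,0,1.]]),np.array(i["D"],float),np.array(i["pose"])
def ray(n,px):
    k,D,P=K(n); u=cv2.undistortPoints(np.array(px,float).reshape(-1,1,2),k,D).reshape(-1,2)
    d=np.c_[u[:,0],-u[:,1],-np.ones(len(u))]@P[:3,:3].T
    return P[:3,3],d
def onz(n,px,z):
    o,d=ray(n,px); return o+d*((z-o[2])/d[:,2])[:,None]
def proj(n,X):
    k,D,P=K(n); c=(np.atleast_2d(X)-P[:3,3])@P[:3,:3]
    return cv2.projectPoints((c*[1,-1,-1]).reshape(-1,1,3),np.zeros(3),np.zeros(3),k,D)[0].reshape(-1,2)
def snap(n,f):
    im=bot.camera(n)[:,:,::-1].copy(); cv2.imwrite(f"pics/{f}.png",im); return im
E
python3 - <<'E'
from h import *
for n in("scene","top"):
    snap(n,n+"0"); print(n,*K(n))
print(bot.get_obs())
E
```

```text
scene [[489.68569596   0.         282.24406847]
 [  0.         489.68569596 202.28703686]
 [  0.           0.           1.        ]] [-0.1060315  0.         0.         0.         0.       ] [[-0.89029875 -0.2272834   0.39460155  1.01675973]
 [ 0.45488948 -0.48396448  0.74756534  0.86967592]
 [ 0.02106395  0.84505659  0.5342618   0.65413777]
 [ 0.          0.          0.          1.        ]]
top [[392.31870021   0.         273.38473231]
 [  0.         392.31870021 208.98883283]
 [  0.           0.           1.        ]] [0.0167125 0.        0.        0.        0.       ] [[-0.02458645  0.99794042 -0.0592489   0.50392937]
 [-0.99953119 -0.02345746  0.01967589  0.0072503 ]
 [ 0.01824554  0.05970488  0.99804931  0.96596537]
 [ 0.          0.          0.          1.        ]]
{'clock': 0.1, 'joint_pos': array([-1.25102148e+00,  2.41338943e-01,  3.82766605e-03,  1.33521084e+00,
        1.19389871e-06,  1.57077097e+00]), 'joint_vel': array([ 0.00163897, -0.00284754,  0.00221903,  0.00060884, -0.00098515,
       -0.00021804]), 'tau': array([-7.94575171e-04, -3.73137474e+01,  2.53010899e+01,  1.08546545e-02,
       -4.48979290e-05, -7.60664193e-06]), 'eef_pos': array([ 0.15699272, -0.47409722,  0.2304894 ]), 'tool_rot': array([ 9.87242737e-01,  1.59219508e-01, -1.52698455e-04, -9.50711435e-04]), 'ft_force': array([ 0.77851875, -0.22149959,  0.6195415 ]), 'ft_torque': array([-0.00620463, -0.0064908 , -0.00253527]), 'grasp_force': 0.0, 'grip_width': 0.08505508134015934}
```

View pics/top0.png

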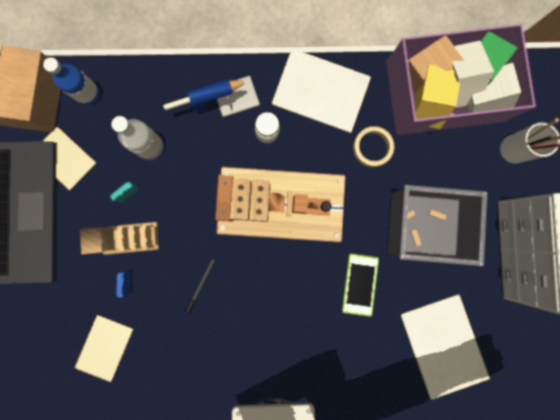

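View pics/scene0.png

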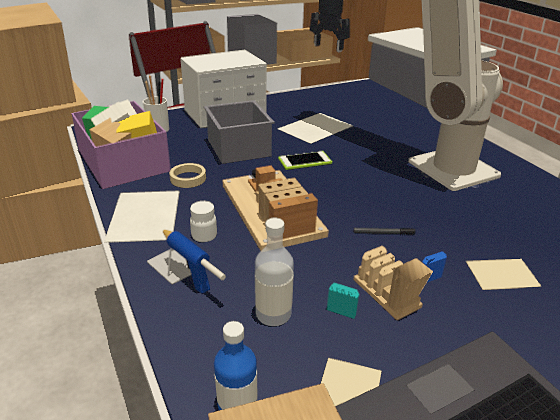

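The top view shows the jig at about (281,204), with its fence on the left (world +y) and the stop on the right. The rack is at (120,238) with the wedge at its left end, and the tub is at (443,225). The blue (122,284) and turquoise (122,191) packers are decoys. Next I'll crop both areas closer.

```bash
python3 - <<'E'
from h import *
im=cv2.imread("pics/top0.png")
a=cv2.resize(im[155:255,205:355],None,fx=5.3,fy=5.3,interpolation=cv2.INTER_CUBIC)
b=cv2.resize(im[215:265,70:170],None,fx=8,fy=8,interpolation=cv2.INTER_CUBIC)
cv2.imwrite("pics/c1.png",a[:, :800]);cv2.imwrite("pics/c2.png",b)
E
```

```text
(no output)
```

View pics/c1.png

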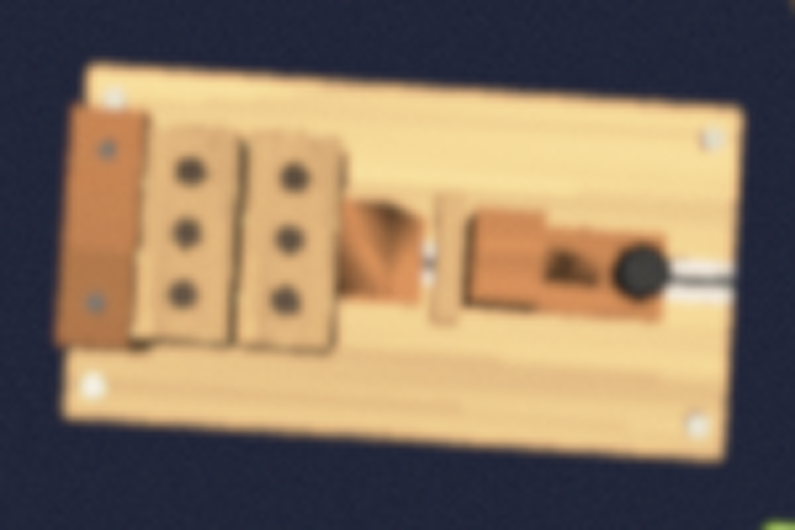

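View pics/c2.png

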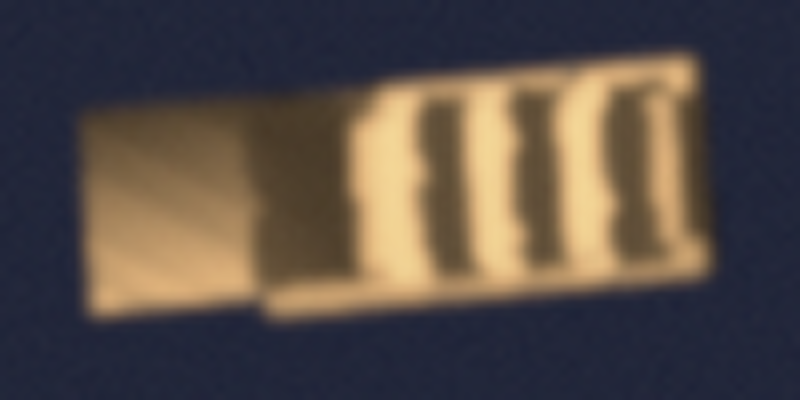

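```bash
python3 - <<'E'
from h import *
c1=lambda p:np.array(p)/5.3+[205-.4,155-.4]
c2=lambda p:np.array(p)/8+[70-.44,215-.44]
np.set_printoptions(precision=4,suppress=True)
C=onz("top",c1([(90,63),(744,105),(722,462),(62,418)]),.018)
d=lambda a,b:np.linalg.norm(a-b)
print(C,d(C[0],C[1]),d(C[1],C[2]),d(C[2],C[3]),d(C[3],C[0]))
c=C.mean(0)[:2]; x=(C[0]+C[3]-C[1]-C[2])[:2];x/=np.linalg.norm(x); y=np.array([-x[1],x[0]])
print("jig",c,"x",x,np.degrees(np.arctan2(x[1],x[0])))
J=lambda n,p,z:print(n,[( (q[:2]-c)@x*1e3,(q[:2]-c)@y*1e3) for q in onz("top",c1(p),z)])
J("stop top",[(476,208),(469,303)],.09)
J("caul foot",[(422,214),(420,298)],.018)
J("offcut",[(436,193),(468,197),(459,325),(430,320)],.044)
J("fence face",[(147,112),(136,345)],.102)
J("half_b left,right top",[(246,135),(237,345),(345,140),(333,352)],.098)
R=onz("top",c2([(697,52),(712,275),(265,320)]),.010)
print("rack",R,d(R[0],R[1]),d(R[1],R[2]))
ry=R[1]-R[0];ry=ry[:2]/np.linalg.norm(ry); rx=np.array([ry[1],-ry[0]])
print("rack x",rx,np.degrees(np.arctan2(rx[1],rx[0])))
rc=(R[0]+R[1])[:2]/2+.065*rx; print("centre",rc)
Rr=lambda n,p,z:print(n,[( (q[:2]-rc)@rx*1e3,(q[:2]-rc)@ry*1e3) for q in onz("top",c2(p),z)])
Rr("packer tops",[(403,180),(496,180),(588,180)],.072)
Rr("wedge top",[(80,110),(92,320),(246,102),(258,305)],.1)
T=onz("top",[(406,188),(486,190),(483,264),(402,260)],.11);print("tub",T.mean(0))
print("phone",onz("top",[(349,256),(342,313),(377,256),(372,315)],.009))
E
```

```text
[[ 0.6666  0.1119  0.018 ]
 [ 0.6406 -0.1882  0.018 ]
 [ 0.4771 -0.1723  0.018 ]
 [ 0.5045  0.1273  0.018 ]] 0.3012061138262346 0.1642831023687255 0.30086738899311277 0.1628348645490942
jig [ 0.5722 -0.0304] x [0.0886 0.9961] 84.9144979603565
stop top [(np.float64(-26.102267166726783), np.float64(-19.058093449735185)), (np.float64(-25.604796696345023), np.float64(21.344255157849307))]
caul foot [(np.float64(-6.292797443396155), np.float64(-22.102475925077773)), (np.float64(-7.788034168056003), np.float64(16.41143428305809))]
offcut [(np.float64(-10.902381534490042), np.float64(-29.32978772955073)), (np.float64(-25.25929210513249), np.float64(-28.484069128128425)), (np.float64(-24.75990647103481), np.float64(28.775387509973775)), (np.float64(-11.759352543774964), np.float64(27.394197469489622))]
fence face [(np.float64(114.36895600864511), np.float64(-48.91807373407626)), (np.float64(112.07706080792012), np.float64(48.435695981910094))]
half_b left,right top [(np.float64(72.70930623374208), np.float64(-42.56092527550848)), (np.float64(70.5049373069757), np.float64(45.612876514696445))
[... 247 characters left out ...]
13
rack x [-0.0602  0.9982] 93.45070386124213
centre [0.5005 0.3344]
packer tops [(np.float64(2.1611565593063724), np.float64(-1.4547180908782988)), (np.float64(-23.633939599604254), np.float64(0.7672254705885647)), (np.float64(-49.20563174948472), np.float64(2.9681386902357434))]
wedge top [(np.float64(77.16338244458605), np.float64(-27.326869117761376)), (np.float64(77.06741543690663), np.float64(29.725368544014966)), (np.float64(32.68790101024645), np.float64(-25.705902204387627)), (np.float64(32.659766794056296), np.float64(29.560073547600194))]
tub [ 0.5102 -0.383   0.11  ]
phone [[ 0.4419 -0.1928  0.009 ]
 [ 0.3059 -0.1707  0.009 ]
 [ 0.4402 -0.2611  0.009 ]
 [ 0.2992 -0.243   0.009 ]]
```

Everything measured agrees with the given sizes. The stop face is at jig x≈-26, so the shut gap is about 21 mm and one packer should bind the wedge about 36 mm up. The real packers are in the rack at px ~(120,237), (132,237) and (143,237). The blue (122,284) and turquoise (122,191) ones are decoys. First I'll go over the offcut at world (0.571,-0.049).

>>> {"method": "step_arm", "body": {
  "targets": "1 0.828 0.852 0 0 0 1;1 0.828 0.852 0 0 0 1;1 0.828 0.852 0 0 0 1;1 0.828 0.852 0 0 0 1;1 0.828 0.852 0 0 0 1;1 0.828 0.852 0 0 0 1;1 0.828 0.852 0 0 0 1;1 0.828 0.852 0 0 0 1;1 0.828 0.852 0 0 0 1;1 0.828 0.852 0 0 0 1"
}}

```text
clock: 0.93
eef_pos: [0.4484, -0.1739, 0.2311]
tool_rot: [0.851, 0.525, -0.0, -0.0]
ft_force: [-0.2, -0.3, 0.2]
grip_width: 0.0856
grasp_force: 0.0
```

>>> {"method": "step_arm", "body": {
  "targets": "1 0.245 0.25 0 0 0 0.48;1 0.245 0.25 0 0 0 0.48;1 0.245 0.25 0 0 0 0.48;1 0.245 0.25 0 0 0 0.48;1 0.245 0.25 0 0 0 0.48;1 0.245 0.25 -0.2 0 0 0.48;1 0.245 0.25 -0.2 0 0 0.48;1 0.245 0.25 -0.2 0 0 0.48;1 0.245 0.25 -0.2 0 0 0.48;1 0.245 0.25 -0.2 0 0 0.48"
}}

```text
clock: 1.77
eef_pos: [0.5689, -0.0509, 0.1302]
tool_rot: [0.738, 0.675, -0.001, -0.001]
ft_force: [0.3, 0.5, 0.3]
grip_width: 0.0852
grasp_force: 0.0
```

```bash
python3 - <<'E'
from h import *
a=snap("top","t1");b=snap("scene","s1")
A=cv2.resize(a[130:280,190:390],(800,600),interpolation=cv2.INTER_CUBIC)[:, :]
B=cv2.resize(b[130:250,200:360],(800,600),interpolation=cv2.INTER_CUBIC)
cv2.imwrite("pics/c3.png",np.hstack([cv2.resize(A,(400,300)),cv2.resize(B,(400,300))]))
o=bot.get_obs();print(o["eef_pos"],o["tool_rot"],o["joint_pos"])
E
```

```text
[ 0.57132756 -0.05125278  0.13315559] [0.73790151 0.67490665 0.00103898 0.00114424] [-8.94633897e-02  4.40412593e-01  2.98743903e-02  1.15716702e+00
 -1.01055521e-05  1.57045070e+00]
```

View pics/c3.png

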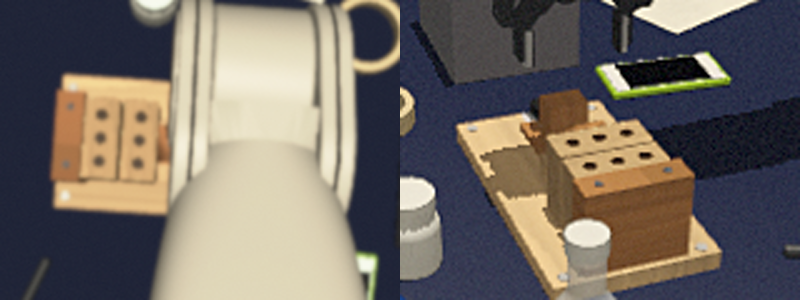

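The top view is hidden by the arm. In the scene view the open fingers stand over the gap. I'm going down in two stages.

>>> {"method": "step_arm", "body": {
  "targets": "1 0 0.004 -0.08 0 0 0;1 0 0.004 -0.15 0 0 0;1 0 0.004 -0.2 0 0 0;1 0 0.004 -0.22 0 0 0;1 0 0.004 -0.22 0 0 0;-1 0 0.004 -0.22 0 0 0;-1 0 0.004 -0.22 0 0 0;-1 0 0.004 -0.22 0 0 0;-1 0 0.004 -0.22 0 0 0;-1 0 0.004 -0.22 0 0 0"
}}

```text
clock: 2.7
eef_pos: [0.5728, -0.0491, 0.0246]
tool_rot: [0.738, 0.675, 0.002, 0.002]
ft_force: [0.3, 0.0, 6.6]
grip_width: 0.0564
grasp_force: 64.1
```

>>> {"method": "step_arm", "body": {
  "targets": "-1 0 0 0 0 0 0;-1 0 0 0 0 0 0;-1 0 0 0 0 0 0;-1 0 0 0 0 0 0"
}}

```text
clock: 3.03
eef_pos: [0.5728, -0.0491, 0.0246]
tool_rot: [0.738, 0.675, 0.002, 0.002]
ft_force: [0.0, 0.7, 5.8]
grip_width: 0.0566
grasp_force: 64.1
```

>>> {"method": "step_arm", "body": {
  "targets": "-1 0 0 0.03 0 0 0;-1 0 0 0.08 0 0 0;-1 0 0 0.14 0 0 0;-1 0 0 0.22 0 0 0;-1 0 0 0.3 0 0 0;-1 0 0 0.38 0 0 0;-1 0 0 0.42 0 0 0;-1 0 0 0.42 0 0 0"
}}

```text
clock: 3.7
eef_pos: [0.5737, -0.0491, 0.2398]
tool_rot: [0.738, 0.675, 0.005, 0.005]
ft_force: [1.2, 0.3, 0.5]
grip_width: 0.0564
grasp_force: 63.8
```

```bash
python3 - <<'E'
from h import *
b=snap("scene","s2")
cv2.imwrite("pics/c4.png",cv2.resize(b[60:250,200:400],(600,570),interpolation=cv2.INTER_CUBIC))
o=bot.get_obs();print(o["eef_pos"],o["ft_force"],o["grip_width"])
E
```

```text
[ 0.57238301 -0.04904316  0.23635825] [ 0.33044864 -0.48695557 -1.07773219] 0.0563553584647414
```

View pics/c4.png

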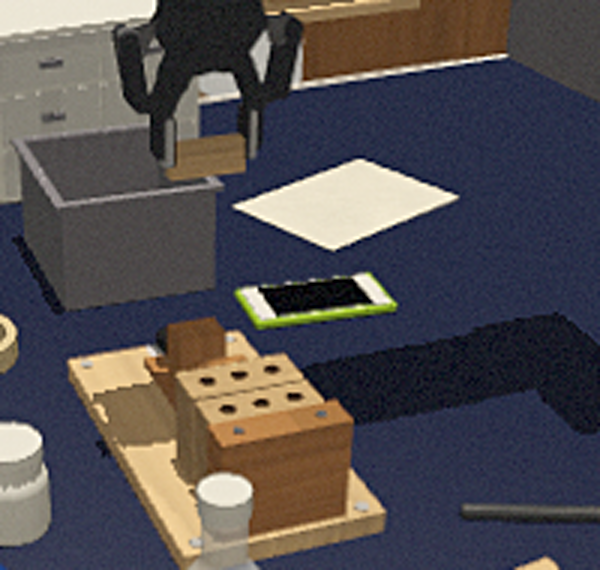

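The offcut is held (crop (205,157)), so I'm taking it to the tub.

>>> {"method": "step_arm", "body": {
  "targets": "-1 -0.124 -0.67 0 0 0 0;-1 -0.124 -0.67 0 0 0 0;-1 -0.124 -0.67 0 0 0 0;-1 -0.124 -0.67 0 0 0 0;-1 -0.124 -0.67 0 0 0 0;-1 -0.124 -0.67 0 0 0 0;-1 -0.124 -0.67 0 0 0 0;-1 -0.124 -0.67 0 0 0 0;-1 -0.124 -0.67 0 0 0 0;-1 -0.124 -0.67 0 0 0 0"
}}

```text
clock: 4.58
eef_pos: [0.5062, -0.3866, 0.2293]
tool_rot: [0.739, 0.673, -0.0, -0.001]
ft_force: [0.6, 0.1, -0.3]
grip_width: 0.0565
grasp_force: 63.8
```

>>> {"method": "step_arm", "body": {
  "targets": "-1 0 0 -0.08 0 0 0;-1 0 0 -0.16 0 0 0;-1 0 0 -0.24 0 0 0;-1 0 0 -0.28 0 0 0;-1 0 0 -0.28 0 0 0;0.8 0 0 -0.28 0 0 0;0.8 0 0 -0.28 0 0 0;0.8 0 0 -0.28 0 0 0;0.8 0 0 -0.2 0 0 0;0.8 0 0 -0.1 0 0 0"
}}

```text
clock: 5.42
eef_pos: [0.507, -0.3826, 0.1728]
tool_rot: [0.738, 0.675, -0.0, -0.002]
ft_force: [0.5, 0.5, 1.0]
grip_width: 0.0769
grasp_force: 0.0
```

>>> {"method": "step_arm", "body": {
  "targets": "1 0 0 0.1 0 0 0;1 0 0 0.16 0 0 0;1 0 0 0.16 0 0 0"
}}

```text
clock: 5.67
eef_pos: [0.5118, -0.3864, 0.2664]
tool_rot: [0.738, 0.675, 0.002, 0.011]
ft_force: [-1.0, 0.0, 1.4]
grip_width: 0.0853
grasp_force: 0.0
```

>>> {"method": "step_arm", "body": {
  "targets": "1 -0.01 1 0 0 0 0.198;1 -0.01 1 0 0 0 0.198;1 -0.01 1 0 0 0 0.198;1 -0.01 1 0 0 0 0.198;1 -0.01 1 0 0 0 0.198;1 -0.01 1 0 0 0 0.198;1 -0.01 1 0 0 0 0.198;1 -0.01 1 0 0 0 0.198;1 -0.01 1 0 0 0 0.198;1 -0.01 1 0 0 0 0.198"
}}

```text
clock: 6.5
eef_pos: [0.5043, 0.0349, 0.2555]
tool_rot: [0.683, 0.73, 0.002, 0.002]
ft_force: [1.4, -0.4, 0.5]
grip_width: 0.0855
grasp_force: 0.0
```

```bash
python3 - <<'E'
from h import *
a=snap("top","t2")
cv2.imwrite("pics/c5.png",cv2.resize(a[150:270,210:500],None,fx=2.7,fy=2.7,interpolation=cv2.INTER_CUBIC))
for i in range(3):
    o=bot.get_obs();print(o["eef_pos"],o["tool_rot"]); bot.camera("top")
E
```

```text
[0.50409656 0.04243081 0.25540209] [ 6.80010365e-01  7.33191139e-01  4.05755164e-03 -4.40765101e-04]
[0.50433151 0.03865946 0.25529553] [0.67979652 0.73339579 0.00254496 0.00090628]
[0.50445673 0.03602247 0.25512297] [0.68073145 0.73252959 0.00170708 0.00147819]
```

>>> {"method": "step_arm", "body": {
  "targets": "1 -0.002 0.498 0 0 0 0;1 -0.002 0.498 0 0 0 0;1 -0.002 0.498 0 0 0 0;1 -0.002 0.498 0 0 0 0;1 -0.002 0.498 0 0 0 0;1 -0.002 0.498 0 0 0 0;1 -0.002 0.498 -0.08 0 0 0;1 -0.002 0.498 -0.16 0 0 0;1 -0.002 0.498 -0.22 0 0 0;1 -0.002 0.498 -0.22 0 0 0"
}}

```text
clock: 7.53
eef_pos: [0.4997, 0.2783, 0.1367]
tool_rot: [0.684, 0.73, -0.006, -0.002]
ft_force: [-0.5, -0.1, -0.7]
grip_width: 0.0858
grasp_force: 0.0
```

```bash
python3 - <<'E'
from h import *
snap("top","t3"); b=snap("scene","s3")
cv2.imwrite("pics/c6.png",cv2.resize(b[180:340,320:460],(700,800),interpolation=cv2.INTER_CUBIC)[:600])
o=bot.get_obs();print(o["eef_pos"],o["tool_rot"])
# expected pixels of packer-top centres & grip point
rc=np.array([.5035,.335]);rx=np.array([-.064,.998])
P=[np.r_[rc+rx*s,.072] for s in(-.05,-.024,.002)]
print((proj("scene",P)-[320,180])*5, (proj("scene",[o["eef_pos"]])-[320,180])*5)
E
```

```text
[0.50338613 0.28034249 0.14323751] [ 6.83888664e-01  7.29586104e-01 -6.32077627e-04 -1.14066254e-04]
[[262.85574047 350.43354291]
 [306.20601855 386.84528215]
 [351.16964456 424.63004433]] [[285.5596195  190.86374468]]
```

View pics/c6.png

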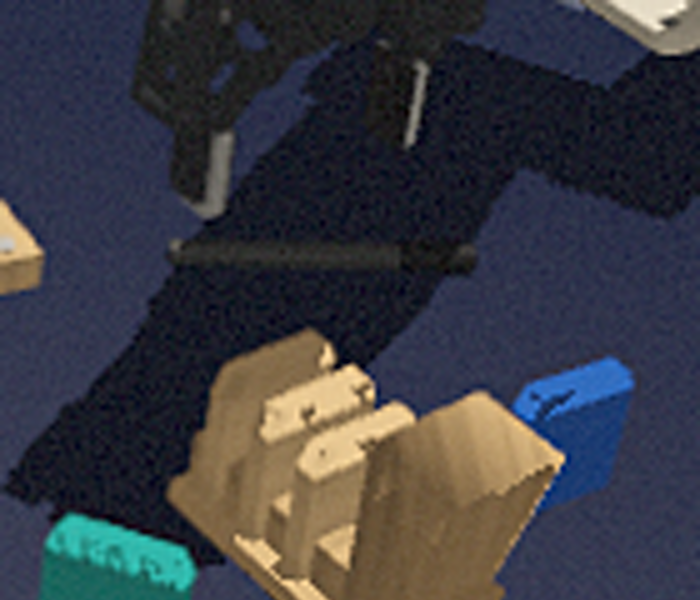

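The end packer is at crop (265,350), as predicted, and the fingers straddle its line. I'm settling the arm before going down.

>>> {"method": "step_arm", "body": {
  "targets": "1 0 0 0 0 0 0;1 0 0 0 0 0 0;1 0 0 0 0 0 0;1 0 0 0 0 0 0"
}}

```text
clock: 7.97
eef_pos: [0.5041, 0.2821, 0.1451]
tool_rot: [0.683, 0.73, 0.002, 0.001]
ft_force: [0.4, 0.1, 0.0]
grip_width: 0.0856
grasp_force: 0.0
```

>>> {"method": "step_arm", "body": {
  "targets": "1 0 0.006 -0.08 0 0 0;1 0 0.006 -0.15 0 0 0;1 0 0.006 -0.21 0 0 0;1 0 0.006 -0.246 0 0 0;1 0 0.006 -0.246 0 0 0;1 0 0.006 -0.246 0 0 0;-1 0 0.006 -0.246 0 0 0;-1 0 0.006 -0.246 0 0 0;-1 0 0.006 -0.246 0 0 0;-1 0 0.006 -0.246 0 0 0"
}}

```text
clock: 8.8
eef_pos: [0.5047, 0.2859, 0.0225]
tool_rot: [0.683, 0.73, 0.002, 0.001]
ft_force: [0.6, 0.4, 7.0]
grip_width: 0.0529
grasp_force: 63.0
```

>>> {"method": "step_arm", "body": {
  "targets": "-1 0 0 0 0 0 0;-1 0 0 0 0 0 0;-1 0 0 0 0 0 0;-1 0 0 0 0 0 0"
}}

```text
clock: 9.13
eef_pos: [0.5047, 0.2858, 0.0225]
tool_rot: [0.683, 0.73, 0.002, 0.001]
ft_force: [-0.8, -0.6, 7.1]
grip_width: 0.0529
grasp_force: 63.0
```

>>> {"method": "step_arm", "body": {
  "targets": "-1 0 0 0.03 0 0 0;-1 0 0 0.08 0 0 0;-1 0 0 0.15 0 0 0;-1 0 0 0.22 0 0 0;-1 0 0 0.29 0 0 0;-1 0 0 0.36 0 0 0;-1 0 0 0.42 0 0 0;-1 0 0 0.42 0 0 0;-1 0 0 0.42 0 0 0;-1 0 0 0.42 0 0 0"
}}

```text
clock: 9.97
eef_pos: [0.5026, 0.2846, 0.2299]
tool_rot: [0.683, 0.73, 0.0, 0.0]
ft_force: [-0.6, -0.2, -0.0]
grip_width: 0.0531
grasp_force: 63.3
```

>>> {"method": "step_arm", "body": {
  "targets": "-1 0.134 -0.67 0 0 0 -0.207;-1 0.134 -0.67 0 0 0 -0.207;-1 0.134 -0.67 0 0 0 -0.207;-1 0.134 -0.67 0 0 0 -0.207;-1 0.134 -0.67 0 0 0 -0.207;-1 0.134 -0.67 0 0 0 -0.207;-1 0.134 -0.67 0 0 0 -0.207;-1 0.134 -0.67 0 0 0 -0.207;-1 0.134 -0.67 0 0 0 -0.207;-1 0.134 -0.67 0 0 0 -0.207"
}}

```text
clock: 10.8
eef_pos: [0.569, -0.0533, 0.2276]
tool_rot: [0.742, 0.67, -0.002, -0.001]
ft_force: [0.2, 0.7, -0.5]
grip_width: 0.053
grasp_force: 63.3
```

>>> {"method": "step_arm", "body": {
  "targets": "-1 0 0 -0.08 0 0 0;-1 0 0 -0.14 0 0 0;-1 0 0 -0.14 0 0 0;-1 0 0 -0.14 0 0 0;-1 0 0 -0.14 0 0 0;-1 0 0 -0.14 0 0 0"
}}

```text
clock: 11.3
eef_pos: [0.5713, -0.0494, 0.1622]
tool_rot: [0.74, 0.673, 0.001, 0.001]
ft_force: [0.2, -0.8, -1.0]
grip_width: 0.0534
grasp_force: 63.3
```

```bash
python3 - <<'E'
from h import *
b=snap("scene","s4");cv2.imwrite("pics/c7.png",cv2.resize(b[100:250,210:350],(560,600),interpolation=cv2.INTER_CUBIC))
o=bot.get_obs();print(o["eef_pos"],o["tool_rot"],o["ft_force"],o["grip_width"])
c=np.array([.5722,-.0304]);x=np.array([.0886,.9961]);y=np.array([-x[1],x[0]])
p=o["eef_pos"][:2]-c;print("jig mm",p@x*1e3,p@y*1e3)
E
```

```text
[ 0.57144252 -0.04961061  0.16232216] [0.73977058 0.67285596 0.00146095 0.00149007] [0.26862579 0.45000094 1.26876301] 0.053418920177770376
jig mm -19.2027997279468 -0.9475361797443198
```

View pics/c7.png

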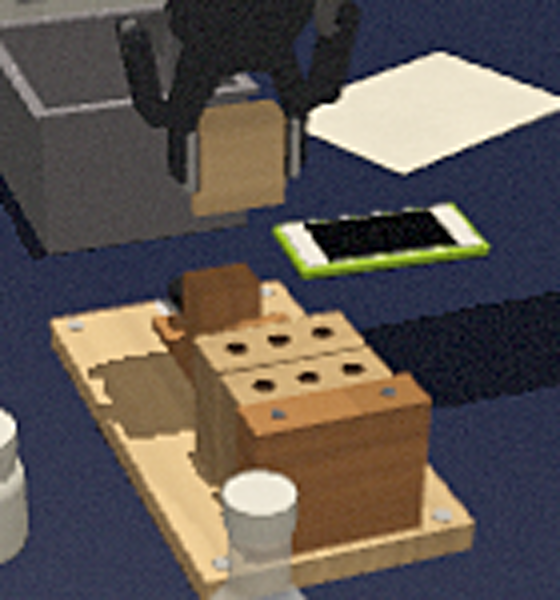

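>>> {"method": "step_arm", "body": {
  "targets": "-1 0 0 -0.05 0 0 0.007;-1 0 0 -0.1 0 0 0.007;-1 0 0 -0.14 0 0 0.007;-1 0 0 -0.18 0 0 0.007;-1 0 0 -0.18 0 0 0.007;-1 0 0 -0.18 0 0 0.007"
}}

```text
clock: 11.85
eef_pos: [0.57, -0.05, 0.0705]
tool_rot: [0.738, 0.675, -0.0, -0.0]
ft_force: [0.5, -0.5, -0.1]
grip_width: 0.0531
grasp_force: 63.3
```

>>> {"method": "step_arm", "body": {
  "targets": "-1 0 0 -0.03 0 0 0;-1 0 0 -0.05 0 0 0;-1 0 0 -0.07 0 0 0;-1 0 0 -0.078 0 0 0;-1 0 0 -0.078 0 0 0;-1 0 0 -0.078 0 0 0"
}}

```text
clock: 12.35
eef_pos: [0.5702, -0.0502, 0.0313]
tool_rot: [0.738, 0.675, 0.0, 0.0]
ft_force: [0.3, -0.3, -0.3]
grip_width: 0.0527
grasp_force: 63.3
```

>>> {"method": "step_arm", "body": {
  "targets": "-1 0 -0.002 0 0 0 0;-1 0 -0.002 0 0 0 0;-1 0 -0.002 0 0 0 0"
}}

```text
clock: 12.6
eef_pos: [0.5701, -0.0513, 0.0312]
tool_rot: [0.738, 0.674, 0.0, 0.0]
ft_force: [0.8, -0.1, -0.2]
grip_width: 0.0533
grasp_force: 63.3
```

>>> {"method": "step_arm", "body": {
  "targets": "-1 0 -0.002 0 0 0 0;-1 0 -0.002 0 0 0 0;-1 0 -0.002 0 0 0 0"
}}

```text
clock: 12.85
eef_pos: [0.5699, -0.0523, 0.031]
tool_rot: [0.738, 0.674, 0.0, 0.0]
ft_force: [-0.4, -0.1, -0.9]
grip_width: 0.0532
grasp_force: 63.3
```

>>> {"method": "step_arm", "body": {
  "targets": "-1 0 -0.002 0 0 0 0;-1 0 -0.002 0 0 0 0;-1 0 -0.002 0 0 0 0"
}}

```text
clock: 13.1
eef_pos: [0.5699, -0.053, 0.031]
tool_rot: [0.738, 0.675, 0.0, -0.0]
ft_force: [-0.6, 0.9, -0.5]
grip_width: 0.0531
grasp_force: 63.3
```

>>> {"method": "step_arm", "body": {
  "targets": "-1 0 -0.002 0 0 0 0;-1 0 -0.002 0 0 0 0;-1 0 -0.002 0 0 0 0"
}}

```text
clock: 13.35
eef_pos: [0.5699, -0.053, 0.031]
tool_rot: [0.738, 0.675, 0.001, -0.001]
ft_force: [0.5, 4.7, 1.1]
grip_width: 0.0533
grasp_force: 63.3
```

>>> {"method": "step_arm", "body": {
  "targets": "-1 0 -0.002 0 0 0 0;-1 0 -0.002 0 0 0 0;-1 0 -0.002 0 0 0 0"
}}

```text
clock: 13.6
eef_pos: [0.5699, -0.0529, 0.031]
tool_rot: [0.738, 0.675, 0.001, -0.002]
ft_force: [0.3, 8.1, 0.9]
grip_width: 0.0529
grasp_force: 63.4
```

The packer touches the stop, so the face is at about jig x -27.7. One packer still fits. I'm seating it on the bed and releasing.

>>> {"method": "step_arm", "body": {
  "targets": "-1 0 0 -0.002 0 0 0;-1 0 0 -0.003 0 0 0;-1 0 0 -0.003 0 0 0"
}}

```text
clock: 13.85
eef_pos: [0.57, -0.0529, 0.0305]
tool_rot: [0.738, 0.675, 0.002, -0.001]
ft_force: [-2.8, 7.9, 5.2]
grip_width: 0.0531
grasp_force: 64.0
```

>>> {"method": "step_arm", "body": {
  "targets": "-1 0 0.002 -0.001 0 0 0;-1 0 0.002 -0.001 0 0 0;0 0 0.002 -0.001 0 0 0;0.4 0 0.002 -0.001 0 0 0;0.6 0 0.002 -0.001 0 0 0;0.8 0 0.002 -0.001 0 0 0;0.8 0 0.002 -0.001 0 0 0;0.8 0 0.002 -0.001 0 0 0"
}}

```text
clock: 14.52
eef_pos: [0.5698, -0.0545, 0.0287]
tool_rot: [0.738, 0.674, -0.0, -0.0]
ft_force: [-0.2, -0.1, 0.0]
grip_width: 0.0769
grasp_force: 0.0
```

>>> {"method": "step_arm", "body": {
  "targets": "0.8 0 0 0.03 0 0 0;1 0 0 0.08 0 0 0;1 0 0 0.15 0 0 0;1 0 0 0.23 0 0 0;1 0 0 0.31 0 0 0;1 0 0 0.39 0 0 0;1 0 0 0.42 0 0 0;1 0 0 0.42 0 0 0;1 0 0 0.42 0 0 0"
}}

```text
clock: 15.27
eef_pos: [0.5706, -0.0545, 0.24]
tool_rot: [0.738, 0.674, 0.001, 0.001]
ft_force: [-0.1, 0.5, -0.3]
grip_width: 0.0853
grasp_force: 0.0
```

>>> {"method": "step_arm", "body": {
  "targets": "1 -0.144 0.873 0 0 0 0.2;1 -0.144 0.873 0 0 0 0.2;1 -0.144 0.873 0 0 0 0.2;1 -0.144 0.873 0 0 0 0.2;1 -0.144 0.873 0 0 0 0.2;1 -0.144 0.873 0 0 0 0.2;1 -0.144 0.873 0 0 0 0.2;1 -0.144 0.873 0 0 0 0.2;1 -0.144 0.873 0 0 0 0.2;1 -0.144 0.873 0 0 0 0.2"
}}

```text
clock: 16.1
eef_pos: [0.5005, 0.3581, 0.2361]
tool_rot: [0.683, 0.73, -0.002, -0.0]
ft_force: [1.3, -0.2, 0.2]
grip_width: 0.0853
grasp_force: 0.0
```

>>> {"method": "step_arm", "body": {
  "targets": "1 0 0.045 0 0 0 0;1 0 0.045 0 0 0 0;1 0 0.045 0 0 0 0;1 0 0.045 0 0 0 0"
}}

```text
clock: 16.43
eef_pos: [0.5015, 0.3783, 0.2368]
tool_rot: [0.683, 0.73, -0.002, -0.0]
ft_force: [0.3, -0.5, -0.6]
grip_width: 0.0851
grasp_force: 0.0
```

```bash
python3 - <<'E'
from h import *
a=snap("top","t5");b=snap("scene","s5")
cv2.imwrite("pics/c8.png",np.hstack([cv2.resize(a[160:250,240:340],(420,378),interpolation=cv2.INTER_CUBIC),cv2.resize(b[150:250,220:320],(378,378),interpolation=cv2.INTER_CUBIC)]))
o=bot.get_obs();print(o["eef_pos"],o["tool_rot"])
E
```

```text
[0.50219798 0.37770881 0.23809553] [ 6.83746585e-01  7.29718785e-01 -1.04973978e-03 -6.80468057e-06]
```

View pics/c8.png

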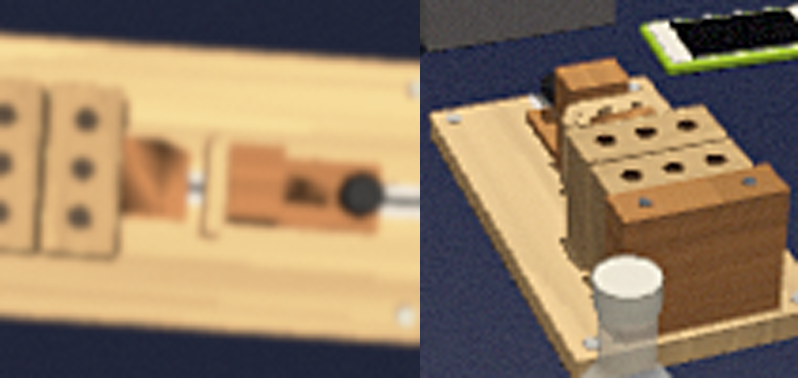

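The packer stands upright, central and flush against the stop (crop (214,187)). Next is the wedge.

>>> {"method": "step_arm", "body": {
  "targets": "1 -0.006 0.008 -0.08 0 0 0;1 -0.006 0.008 -0.16 0 0 0;1 -0.006 0.008 -0.22 0 0 0;1 -0.006 0.008 -0.28 0 0 0;1 -0.006 0.008 -0.33 0 0 0;1 -0.006 0.008 -0.358 0 0 0;1 -0.006 0.008 -0.358 0 0 0;1 -0.006 0.008 -0.358 0 0 0;1 -0.006 0.008 -0.358 0 0 0"
}}

```text
clock: 17.28
eef_pos: [0.5004, 0.3831, 0.0616]
tool_rot: [0.684, 0.73, 0.001, 0.0]
ft_force: [-0.3, 0.2, 0.5]
grip_width: 0.0855
grasp_force: 0.0
```

>>> {"method": "step_arm", "body": {
  "targets": "-1 0 0 0 0 0 0;-1 0 0 0 0 0 0;-1 0 0 0 0 0 0;-1 0 0 0 0 0 0;-1 0 0 0 0 0 0;-1 0 0 0 0 0 0;-1 0 0 0 0 0 0;-1 0 0 0 0 0 0"
}}

```text
clock: 17.95
eef_pos: [0.4999, 0.3841, 0.0618]
tool_rot: [0.683, 0.73, 0.001, 0.0]
ft_force: [-1.3, -0.1, 5.2]
grip_width: 0.0531
grasp_force: 63.3
```

>>> {"method": "step_arm", "body": {
  "targets": "-1 0 0 0.03 0 0 0;-1 0 0 0.08 0 0 0;-1 0 0 0.15 0 0 0;-1 0 0 0.22 0 0 0;-1 0 0 0.29 0 0 0;-1 0 0 0.36 0 0 0;-1 0 0 0.38 0 0 0;-1 0 0 0.38 0 0 0"
}}

```text
clock: 18.62
eef_pos: [0.5006, 0.3847, 0.2544]
tool_rot: [0.683, 0.73, 0.004, 0.001]
ft_force: [-0.3, 0.0, -0.6]
grip_width: 0.0531
grasp_force: 63.2
```

>>> {"method": "step_arm", "body": {
  "targets": "-1 0.144 -0.828 0 0 0 -0.198;-1 0.144 -0.828 0 0 0 -0.198;-1 0.144 -0.828 0 0 0 -0.198;-1 0.144 -0.828 0 0 0 -0.198;-1 0.144 -0.828 0 0 0 -0.198;-1 0.144 -0.828 0 0 0 -0.198;-1 0.144 -0.828 0 0 0 -0.198;-1 0.144 -0.828 0 0 0 -0.198;-1 0.144 -0.828 0 0 0 -0.198;-1 0.144 -0.828 0 0 0 -0.198"
}}

```text
clock: 19.45
eef_pos: [0.5692, -0.029, 0.2472]
tool_rot: [0.738, 0.675, -0.002, -0.002]
ft_force: [1.4, 0.3, -1.4]
grip_width: 0.0535
grasp_force: 63.2
```

>>> {"method": "step_arm", "body": {
  "targets": "-1 0 0 -0.06 0 0 0;-1 0 0 -0.1 0 0 0;-1 0 0 -0.1 0 0 0;-1 0 0 -0.1 0 0 0;-1 0 0 -0.1 0 0 0;-1 0 0 -0.1 0 0 0"
}}

```text
clock: 19.95
eef_pos: [0.5712, -0.0264, 0.201]
tool_rot: [0.737, 0.676, 0.001, 0.001]
ft_force: [-0.3, -0.9, 0.1]
grip_width: 0.0535
grasp_force: 63.3
```

```bash
python3 - <<'E'
from h import *
b=snap("scene","s6");cv2.imwrite("pics/c9.png",cv2.resize(b[100:230,220:350],(600,600),interpolation=cv2.INTER_CUBIC))
o=bot.get_obs();print(o["eef_pos"],o["tool_rot"],o["ft_force"],o["grip_width"])
c=np.array([.5722,-.0304]);x=np.array([.0886,.9961]);y=np.array([-x[1],x[0]])
p=o["eef_pos"][:2]-c;print("jig mm",p@x*1e3,p@y*1e3)
E
```

```text
[ 0.57131501 -0.02638976  0.20129183] [0.73729229 0.67557278 0.00086065 0.00086538] [-0.1883649  -0.08406101 -1.14503169] 0.05351478983455412
jig mm 3.9161915207623683 1.2368415337575436
```

>>> {"method": "step_arm", "body": {
  "targets": "-1 0.001 -0.007 0 0 0 0;-1 0.001 -0.007 0 0 0 0;-1 0.001 -0.007 -0.04 0 0 0;-1 0.001 -0.007 -0.08 0 0 0;-1 0.001 -0.007 -0.11 0 0 0;-1 0.001 -0.007 -0.11 0 0 0;-1 0.001 -0.007 -0.11 0 0 0"
}}

```text
clock: 20.58
eef_pos: [0.5705, -0.0305, 0.1447]
tool_rot: [0.738, 0.675, -0.001, -0.001]
ft_force: [0.8, -0.3, -0.0]
grip_width: 0.053
grasp_force: 63.3
```

>>> {"method": "step_arm", "body": {
  "targets": "-1 0 0 -0.012 0 0 0;-1 0 0 -0.024 0 0 0;-1 0 0 -0.036 0 0 0;-1 0 0 -0.048 0 0 0;-1 0 0 -0.048 0 0 0"
}}

```text
clock: 21.0
eef_pos: [0.5703, -0.0309, 0.1197]
tool_rot: [0.738, 0.675, -0.001, -0.0]
ft_force: [-0.8, -1.4, -0.7]
grip_width: 0.0533
grasp_force: 63.3
```

>>> {"method": "step_arm", "body": {
  "targets": "-1 0 -0.002 0 0 0 0;-1 0 -0.002 0 0 0 0;-1 0 -0.002 0 0 0 0"
}}

```text
clock: 21.25
eef_pos: [0.5712, -0.0316, 0.1212]
tool_rot: [0.738, 0.675, 0.0, 0.0]
ft_force: [-0.2, -0.5, -0.6]
grip_width: 0.0537
grasp_force: 63.3
```

>>> {"method": "step_arm", "body": {
  "targets": "-1 0 -0.002 0 0 0 0;-1 0 -0.002 0 0 0 0;-1 0 -0.002 0 0 0 0"
}}

```text
clock: 21.5
eef_pos: [0.5712, -0.0324, 0.1213]
tool_rot: [0.738, 0.675, 0.0, 0.0]
ft_force: [-0.2, 0.3, -1.0]
grip_width: 0.0534
grasp_force: 63.2
```

>>> {"method": "step_arm", "body": {
  "targets": "-1 0 -0.002 0 0 0 0;-1 0 -0.002 0 0 0 0;-1 0 -0.002 0 0 0 0"
}}

```text
clock: 21.75
eef_pos: [0.5712, -0.0327, 0.1212]
tool_rot: [0.738, 0.675, 0.001, -0.0]
ft_force: [0.2, 4.2, 0.5]
grip_width: 0.0537
grasp_force: 63.3
```

>>> {"method": "step_arm", "body": {
  "targets": "-1 0 0.001 -0.006 0 0 0;-1 0 0.001 -0.012 0 0 0;-1 0 0.001 -0.018 0 0 0;-1 0 0.001 -0.018 0 0 0"
}}

```text
clock: 22.08
eef_pos: [0.5723, -0.0322, 0.1128]
tool_rot: [0.737, 0.675, 0.002, 0.001]
ft_force: [1.9, 5.2, 2.8]
grip_width: 0.0531
grasp_force: 64.1
```

>>> {"method": "step_arm", "body": {
  "targets": "-1 0 0 -0.005 0 0 0;-1 0 0 -0.01 0 0 0;-1 0 0 -0.01 0 0 0"
}}

```text
clock: 22.33
eef_pos: [0.5727, -0.0322, 0.1082]
tool_rot: [0.737, 0.675, 0.002, 0.001]
ft_force: [0.7, 5.9, 5.3]
grip_width: 0.0535
grasp_force: 64.3
```

>>> {"method": "step_arm", "body": {
  "targets": "-1 0 0.001 -0.004 0 0 0;-1 0 0.001 -0.008 0 0 0;-1 0 0.001 -0.008 0 0 0"
}}

```text
clock: 22.58
eef_pos: [0.5728, -0.0321, 0.1044]
tool_rot: [0.738, 0.675, 0.002, 0.001]
ft_force: [0.6, 3.8, 5.2]
grip_width: 0.0534
grasp_force: 64.4
```

>>> {"method": "step_arm", "body": {
  "targets": "-1 0 0 -0.004 0 0 0;-1 0 0 -0.008 0 0 0;-1 0 0 -0.008 0 0 0"
}}

```text
clock: 22.83
eef_pos: [0.573, -0.0321, 0.1035]
tool_rot: [0.738, 0.675, 0.003, 0.002]
ft_force: [-3.8, 4.7, 21.9]
grip_width: 0.053
grasp_force: 65.9
```

>>> {"method": "step_arm", "body": {
  "targets": "-1 0 0.001 -0.001 0 0 0;-1 0 0.001 -0.001 0 0 0;-1 0 0.001 -0.001 0 0 0;-1 0 0.001 -0.001 0 0 0;-1 0 0.001 -0.001 0 0 0;-1 0 0.001 -0.001 0 0 0"
}}

```text
clock: 23.33
eef_pos: [0.573, -0.0321, 0.1035]
tool_rot: [0.738, 0.675, 0.002, 0.002]
ft_force: [-5.0, 4.2, 24.1]
grip_width: 0.0535
grasp_force: 66.3
```

```bash
python3 - <<'E'
from h import *
a=snap("top","t7");b=snap("scene","s7")
cv2.imwrite("pics/c10.png",np.hstack([cv2.resize(a[170:240,210:280],(390,390),interpolation=cv2.INTER_CUBIC),cv2.resize(b[140:250,230:340],(390,390),interpolation=cv2.INTER_CUBIC)]))
o=bot.get_obs();print(o["eef_pos"],o["tool_rot"],o["ft_force"],o["ft_torque"])
E
```

```text
[ 0.57301311 -0.03210178  0.10348244] [0.73762456 0.67520219 0.00242713 0.00247431] [-5.22270189  3.44430349 24.52095992] [0.86415532 1.54797736 0.07669524]
```

View pics/c10.png

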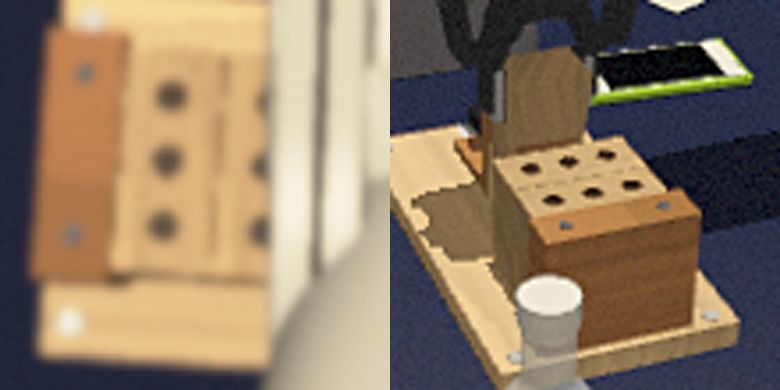

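The joint at crop (217,160) has closed to a hairline. The wedge stands upright, bound part-way down with about 24 N of push, so I'm handing the job in.

```bash
python3 -c "
from workcell import bot
print(bot.job_done())"
```

```text
the job is handed in; nothing more can be done
None
```

The job is handed in: the offcut was dropped in the tub, and one packer stands upright and central against the stop. The wedge is held upright at about 24 N, bound roughly 34 mm above the bed, with the joint closed to a hairline in both views.

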